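# Backup drives from the white rack to the black rack, in reverse order

## Robot

A 6-joint arm with a two-finger parallel gripper is mounted at the origin on the work surface. World frame = base frame: x ahead of the robot, y to its left, z up, the work surface at z = 0. Lengths are in mm, angles in rad, forces in N, time in s.
With the tool pointing down it reaches from about 350 to 975 mm from the base axis. Payload 7.1 kg.
Tool frame: the origin (TCP) lies midway between the tips of the shut fingers; the grasp point (between the pads) lies 19 mm behind it; z points along the fingers, y is the line along which they close (so a half turn about z gives the same grasp; the last joint's range is limited). The gripper opens to 88 mm and grips with 3 to 60 N. Pads are 20 mm wide; open, the fingers measure 115 mm over their backs; the gripper's body (75 mm by 178 mm) begins 61 mm behind the grasp point.
Start: joints at [1.189, 0.423, 1.63, -0, 1.089, -0.019], TCP at [221.776, 584.312, 222.675] pointing down, gripper open.
Joint ranges: [-3, 3], [-0.9, 2.11], [0.09, 2.58], [-1.31, 4.45], [0.11, 2.69], [-2.54, 2.54]. Speed limits (rad/s): [2.39, 2.39, 3.01, 3.14, 3.14, 3.14].

## Interface

Orientations are given as a rotation vector (axis times angle).
In Python, from workcell import status, eyes, ticket gives the robot as it stands.
- The arm moves only by the shell command python3 -m jog 'ROWS' [OPENING]. ROWS is a JSON list of rows, 1 to 5 of them, each of 6 numbers: dx, dy, dz in mm, then a rotation vector rx, ry, rz in rad; each row shifts and turns the commanded pose from where the row before left it, along the tool's axes as they then stand; what a row does not reach is not made up. A row lasts 1/12 s, in which the tool goes at most 41.7 mm and 0.125 rad, less where a joint would pass 70% of its speed; a pose out of reach is approached as far as the arm can. OPENING is the finger opening in mm, set as the command begins (- or left out keeps the last). The fingers move at their own pace and stop on an object; the grip force is fixed at half the most. Time passes only in rows, so rows that do not move let the fingers close. It prints the time, the measured TCP pose, the force, the opening and the grip force at its end.
- status.get_obs(): the state, without advancing time (a new reading comes with each control period).
- eyes.get_image(name): name is "side" or "top"; returns a dict with "img" (420x560x3 uint8, red, green, blue), "range_z" (420x560 float32, mm along the optical axis (not along the pixel's ray), 0 where there is no reading), "fx", "fy", "cx", "cy" (pixels), "R" (3x3) and "t" (3): a world point X has camera coordinates R X + t. Camera axes: x right, y down, z forward; pixel columns grow to the right and rows downward; lengths in mm; the calibration is good to about 2 mm. A picture is of the moment at which its call begins.
- ticket.close_job(): hands the job in; it is judged then, once.
The state is a dict: "t": time; "qpos": joint angles; "qvel": joint speeds; "joint_torque": joint torques, N m; "ee_pos": TCP position; "orientation": TCP orientation; "ft_force": force on the tool from outside, world axes, zero at the start; "moment": the same for the moment, N m; "width": finger opening in mm; "grasp_force": force on a finger pad.
Only numpy, scipy, OpenCV 4.12 (cv2) and the standard library are available. Lean on these libraries where they do the work, as an engineer would, in place of code of your own. Each camera call takes 0.05 s, during which the arm holds its last target. There are 200 camera calls.

## Task

Rotate the backup set: move the four portable drives from the white rack into the black rack in reverse order, each rack being counted from its own orange end. The drive nearest the white rack's orange end goes into the black rack's bay farthest from its orange end, the next one into the next bay, and so on, until the one farthest from orange stands nearest to orange. Stand every drive upright and fully down in its own bay, never let one tip over, let go of them all and leave the mug and the mouse where they are.

Things in the scene. Friction and masses are not known exactly. Their poses are not given: they have to be found in the camera images.
- red_drive: red portable drive, a loose upright block with grey metal sides, 50 (its x) by 26 (its y) by 85 (z, up) mm, 110 to 220 g; origin at the centre of its underside. At the start it stands in the sleeve of its own colour on the white rack, its x within 4 degrees of the sleeve's x. Nothing stands beside its narrow +x and -x faces: grip those (50 mm apart) near the top
- blue_drive: blue portable drive, a loose upright block with grey metal sides, 50 (its x) by 26 (its y) by 85 (z, up) mm, 110 to 220 g; origin at the centre of its underside. At the start it stands in the sleeve of its own colour on the white rack, its x within 4 degrees of the sleeve's x. Nothing stands beside its narrow +x and -x faces: grip those (50 mm apart) near the top
- yellow_drive: yellow portable drive, a loose upright block with grey metal sides, 50 (its x) by 26 (its y) by 85 (z, up) mm, 110 to 220 g; origin at the centre of its underside. At the start it stands in the sleeve of its own colour on the white rack, its x within 4 degrees of the sleeve's x. Nothing stands beside its narrow +x and -x faces: grip those (50 mm apart) near the top
- green_drive: green portable drive, a loose upright block with grey metal sides, 50 (its x) by 26 (its y) by 85 (z, up) mm, 110 to 220 g; origin at the centre of its underside. At the start it stands in the sleeve of its own colour on the white rack, its x within 4 degrees of the sleeve's x. Nothing stands beside its narrow +x and -x faces: grip those (50 mm apart) near the top
- red_sleeve: red open-topped fixed sleeve that the red drive starts in; inside 66 (x) by 40 (y) mm, walls 4 mm thick. Origin at the centre of its underside, 8 mm above the desk; its floor is 4 mm and its rim 22 mm above the origin. The four sleeves stand in a row along their y on the flat white rack, in any order, 56 mm from centre to centre
- blue_sleeve: blue open-topped fixed sleeve that the blue drive starts in; inside 66 (x) by 40 (y) mm, walls 4 mm thick. Origin at the centre of its underside, 8 mm above the desk; its floor is 4 mm and its rim 22 mm above the origin. The four sleeves stand in a row along their y on the flat white rack, in any order, 56 mm from centre to centre
- yellow_sleeve: yellow open-topped fixed sleeve that the yellow drive starts in; inside 66 (x) by 40 (y) mm, walls 4 mm thick. Origin at the centre of its underside, 8 mm above the desk; its floor is 4 mm and its rim 22 mm above the origin. The four sleeves stand in a row along their y on the flat white rack, in any order, 56 mm from centre to centre
- green_sleeve: green open-topped fixed sleeve that the green drive starts in; inside 66 (x) by 40 (y) mm, walls 4 mm thick. Origin at the centre of its underside, 8 mm above the desk; its floor is 4 mm and its rim 22 mm above the origin. The four sleeves stand in a row along their y on the flat white rack, in any order, 56 mm from centre to centre
- white_rack_marker: orange block, 74 (x) by 24 (y) by 42 mm high, fixed at one end of the white rack, which may be either end (the block at the other end is white); it marks where the white rack's row begins. Origin at the centre of its underside, 8 mm above the desk, 44 mm from the centre of the next sleeve, in line with the row
- black_rack: black rack, fixed, 94 (x) by 284 (y) by 50 mm high at its end blocks; origin at the centre of its underside, on the desk. Four empty open pockets (bays), 66 (x) by 40 (y) mm, centred at x = 0, y = +84, +28, -28, -84 mm; floor 12 mm, rim 30 mm above the origin. Orange end block at its +y end (y = +128 mm), black one at -y. A seated drive has its x along the rack's x
- mug: blue mug, 76 mm across and 85 mm tall, beyond the racks; a bystander. Origin at the centre of its underside
- mouse: white computer mouse, 96 (x) by 60 (y) by 34 mm, on its black pad beyond the racks; a bystander. Origin at the centre of its underside
Not all that is in view belongs to the job. Leave any pink or purple look-alike of the yellow_drive alone.

How it is judged:
By the outcome, as a careful person would: the job done as asked, in the order asked, and still so for the second after the job is handed in, with the robot touching nothing.
It also fails if it takes over 115 s, if anything falls off the work surface, if the arm or the gripper's body presses on something with over 40 N, if the wrist force passes 120 N, or if a joint passes its speed limit or range.

## Working session

There is one attempt and no reset: what is moved stays moved. The work goes in short steps, Python scripts to look and compute and a shell command to move; the robot and the scene stay as the last step left them, time stands still between calls to the robot, and variables do not carry over. Pictures are saved under pics/ and viewed, at most 14 in all, crops included, and the job is handed in when it is done.

```bash
mkdir -p pics; ls; python3 - <<'E'
from workcell import status, eyes
import cv2, numpy as np
for n in ("side","top"):
    d=eyes.get_image(n); cv2.imwrite(f"pics/{n}0.png",d["img"][:,:,::-1]); np.savez(f"pics/{n}0.npz",**d)
    print(n,d["fx"],d["fy"],d["cx"],d["cy"],np.round(d["R"],3).tolist(),np.round(d["t"],1), (d["range_z"]>0).mean())
o=status.get_obs(); print(o)
E
```

```text
pics
side 475.798766468236 475.798766468236 273.09890009608813 205.6863182529612 [[-0.949, -0.315, -0.013], [-0.24, 0.749, -0.618], [0.204, -0.583, -0.786]] [545.8 185.1 830.2] 0.9958673469387755
top 460.89306136230186 460.89306136230186 276.4592452680629 211.04514538929172 [[-0.02, -1.0, -0.005], [-0.989, 0.021, -0.148], [0.148, 0.002, -0.989]] [ -15.1  597.3 1035.7] 0.9958375850340137
{'t': 0.1, 'qpos': array([ 1.18898555e+00,  4.23761277e-01,  1.63057726e+00, -3.03260142e-05,
        1.08861121e+00, -1.90098835e-02]), 'qvel': array([ 0.00234793, -0.00152336, -0.00309812,  0.00120951,  0.00016219,
       -0.00139227]), 'joint_torque': array([ 1.03785904e-03, -5.45617926e+01, -2.74325538e+01,  6.46189204e-02,
        1.87482673e-02,  1.22146952e-05]), 'ee_pos': array([221.61652321, 583.86760321, 221.99566717]), 'orientation': array([-5.66700113e-01, -3.08980889e+00,  2.09727738e-03]), 'ft_force': array([-0.09797681, -0.5577461 ,  0.53847873]), 'moment': array([ 0.02347192, -0.0385891 , -0.04658252]), 'grasp_force': 0.0, 'width': 87.81611750516895}
```

View pics/side0.png

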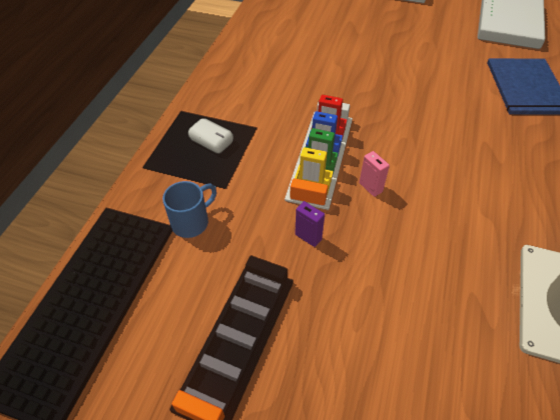

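View pics/top0.png

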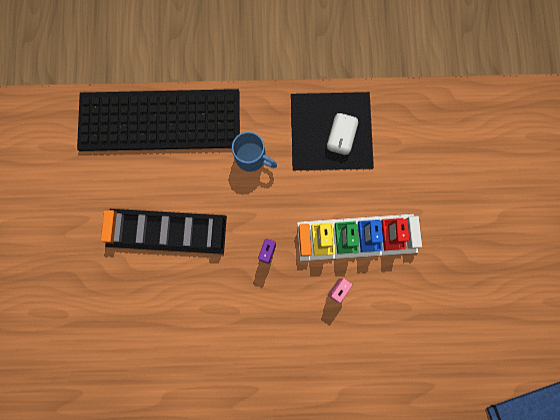

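The white rack is at top (300–420, 215–260): orange end on the left at (305,240), then yellow, green, blue, red. The black rack is at (103–226, 210–253), with orange on the left at (108,226). So yellow goes to bay y=-84, green to -28, blue to +28 and red to +84. A purple decoy stands between the racks at (267,251).

```bash
cat > h.py <<'E'
import cv2, numpy as np
from scipy.spatial.transform import Rotation as Ro
HUE={"red":[(0,5),(172,180)],"orange":[(7,15)],"yellow":[(22,33)],"green":[(45,80)],"blue":[(105,120)]}
def load(n,k): return dict(np.load(f"pics/{n}{k}.npz"))
def grab(n,k):
    from workcell import eyes
    d=eyes.get_image(n); np.savez(f"pics/{n}{k}.npz",**d); cv2.imwrite(f"pics/{n}{k}.png",d["img"][:,:,::-1]); return d
def cloud(d):
    v,u=np.mgrid[:420,:560]; z=d["range_z"]
    c=np.stack([(u-d["cx"])/d["fx"]*z,(v-d["cy"])/d["fy"]*z,z],-1)
    return (c-d["t"])@d["R"]
def mask(d,c,s=150,v=60):
    h=cv2.cvtColor(d["img"],cv2.COLOR_RGB2HSV)
    return np.any([(h[...,0]>=a)&(h[...,0]<=b) for a,b in HUE[c]],0)&(h[...,1]>s)&(h[...,2]>v)
def ray(d,uv):
    r=np.array([(uv[0]-d["cx"])/d["fx"],(uv[1]-d["cy"])/d["fy"],1])@d["R"]; return -d["t"]@d["R"],r/np.linalg.norm(r)
def meet(d1,u1,d2,u2):
    o1,r1=ray(d1,u1);o2,r2=ray(d2,u2)
    s=np.linalg.lstsq(np.stack([r1,-r2],1),o2-o1,rcond=None)[0]
    a,b=o1+s[0]*r1,o2+s[1]*r2; return (a+b)/2,np.linalg.norm(a-b)
def rect(xy):
    (cx,cy),(w,h),a=cv2.minAreaRect(xy.astype(np.float32)); return np.round([cx,cy,w,h,a],1)
E
python3 - <<'E'
from h import *
D={n:load(n,0) for n in("top","side")}; P={n:cloud(D[n]) for n in D}
def top(n,c,z0,z1):
    p=P[n]; m=(mask(D[n],c)&(p[...,2]>z0)&(p[...,2]<z1)&(np.abs(p[...,1])<500)).astype(np.uint8)
    k,l,s,ce=cv2.connectedComponentsWithStats(m)
    return [l==i for i in range(1,k) if s[i,4]>25]
for c,z0,z1 in [(x,88,110) for x in("red","blue","yellow","green")]+[("orange",32,60)]:
    uv={}
    for n in D:
        for m in top(n,c,z0,z1):
            q=P[n][m]; vv,uu=np.nonzero(m)
            box=cv2.minAreaRect(np.stack([uu,vv],1).astype(np.float32))
            uv.setdefault(n,[]).append(box[0])
            print(c,n,m.sum(),"px",np.round(box[0],1),"z med",np.round(np.median(q[:,2]),1),np.round(q[:,2].std(),1),"rect",rect(q[:,:2]))
    if len(uv)==2:
        for a in uv["top"]:
            for b in uv["side"]:
                X,e=meet(D["top"],a,D["side"],b); 
                if e<8: print("  two-view",np.round(X,1),"gap",round(e,1))
for n in D:
    p=P[n]; h=cv2.cvtColor(D[n]["img"],cv2.COLOR_RGB2HSV)
    m=(p[...,2]>18)&(p[...,2]<60)&(p[...,0]>350)&(p[...,0]<640)&(p[...,1]>80)&(p[...,1]<420)
    k,l,s,ce=cv2.connectedComponentsWithStats(m.astype(np.uint8))
    for i in range(1,k):
        if s[i,4]>200: q=p[l==i]; print("rack",n,s[i],rect(q[:,:2]),np.round(np.percentile(q[:,2],[5,50,95]),1))
    m=p[...,2]<500
    for nm,lo,hi in(("purple",125,150),("pink",160,174)):
        mm=(h[...,0]>=lo)&(h[...,0]<=hi)&(h[...,1]>70)&(p[...,2]>60)&(h[...,2]>50)
        if mm.any(): print(nm,n,np.round(np.median(p[mm],0)),rect(p[mm][:,:2]))
E
```

```text
red top 255 px [401.8 230.1] z med 96.4 2.3 rect [ 540.9 -305.1   49.3   26.5    1.2]
red side 216 px [330.4 100.8] z med 95.6 2.5 rect [ 541.8 -305.    49.8   30.6    2.1]
  two-view [ 541.7 -305.1   92.2] gap 1.5
blue top 249 px [375.7 231.8] z med 96.8 2.1 rect [ 538.2 -246.4   49.1   26.5    0. ]
blue side 200 px [324.5 118. ] z med 95.5 2.6 rect [ 539.8 -246.6   47.2   27.9    1.5]
  two-view [ 539.6 -247.    91.9] gap 2.3
yellow top 250 px [325.5 235.1] z med 97.0 2.0 rect [ 533.6 -135.2   50.3   26.3    2.3]
yellow side 269 px [313.6 154.7] z med 95.3 2.5 rect [ 5.342e+02 -1.356e+02  5.020e+01  3.000e+01  1.000e-01]
  two-view [ 533.8 -135.5   91.7] gap 0.7
green top 228 px [352. 235.] z med 96.8 2.1 rect [ 532.3 -193.6   49.7   24.5    0.6]
green side 127 px [321.5 134.2] z med 96.0 1.2 rect [ 533.4 -191.7   46.5   25.2    6.5]
  two-view [ 532.8 -193.6   94.9] gap 1.4
orange top 397 px [108.3 226.5] z med 49.2 4.6 rect [568.7 366.5  25.   73.   85.1]
orange top 331 px [304.5 239.5] z med 50.0 2.7 rect [528.9 -91.3  73.4  23.6   2.7]
orange side 497 px [308.6 188. ] z med 48.0 5.3 rect [529.  -92.5  73.   28.3   2.8]
orange side 33 px [266.5 260.6] z med 48.3 1.0 rect [553.6 100.7   3.2  60.3  85.1]
orange side 877 px [197.5 408. ] z med 48.6 3.1 rect [570.5 367.   23.7  75.3  85.6]
  two-view [569.4 367.2  41.3] gap 0.8
  two-view [529.3 -91.5  40.5] gap 0.3
rack top [ 101  211  124   39 2158] [559.  239.6 279.9  74.5  85.4] [22.9 31.3 51.8]
purple top [501.  -4.  85.] [ 485.9 -123.1   91.7  277.4    1.5]
pink top [ 413. -165.   85.] [453.1 -92.  199.3  50.9  60.5]
rack side [ 172  255  116  165 4600] [560.3 239.1 280.3  75.5  85.5] [21.7 29.6 50. ]
purple side [502.   3.  83.] [480.5 133.5  52.3 785.7   9.1]
pink side [ 418. -163.   84.] [ 468.7 -153.5  156.9  301.3    6.6]
```

```bash
cat > d.py <<'E'
# d.py x y z yaw : offset to target in tool axes (turn first, then shift)
import sys; from h import *; from workcell import status
o=status.get_obs(); T=list(map(float,sys.argv[1:])); R=Ro.from_rotvec(o["orientation"]); y=R.as_matrix()[:,1]
yaw=np.arctan2(y[1],y[0]); turn=-(T[3]-yaw)
G=Ro.from_euler("z",T[3])*Ro.from_matrix(np.array([[0,1,0],[1,0,0],[0,0,-1.]]))
e=R.inv()*G; d=np.array(T[:3])-o["ee_pos"]
print("rotvec left",np.round(e.as_rotvec(),3),"| shift, present axes",np.round(R.inv().apply(d),1),"| shift after turn",np.round(G.inv().apply(d),1),"t",round(o["t"],2),"F",np.round(o["ft_force"],1),"w",round(o["width"],1))
E
R='python3 -m jog'
python3 -m jog '[[0,0,0,0,0,0.118],[0,0,0,0,0,0.118],[0,0,0,0,0,0.118],[0,0,0,0,0,0.118],[0,0,0,0,0,0.118]]' 88
python3 -m jog '[[0,0,0,0,0,0.118],[0,0,0,0,0,0.118],[0,0,0,0,0,0.118],[0,0,0,0,0,0.118],[0,0,0,0,0,0.118]]'
python3 -m jog '[[-36,14,1,0,0,0],[-36,14,1,0,0,0],[-36,14,1,0,0,0],[-36,14,1,0,0,0],[-36,14,1,0,0,0]]'
python3 -m jog '[[-36,14,1,0,0,0],[-36,14,1,0,0,0],[-36,14,1,0,0,0],[-36,14,1,0,0,0],[-36,14,1,0,0,0]]'
python3 d.py 533.7 -135.3 200 0.03
```

```text
t: 0.52
ee_pos: [221.6, 584.0, 222.2]
orientation: [1.449, 2.787, -0.002]
ft_force: [0.5, -0.3, 0.2]
width: 88.1
grasp_force: 0.0
t: 0.93
ee_pos: [221.7, 584.0, 222.2]
orientation: [2.196, 2.246, -0.001]
ft_force: [0.8, 0.0, 0.7]
width: 88.1
grasp_force: 0.0
t: 1.35
ee_pos: [296.8, 404.5, 217.3]
orientation: [2.189, 2.253, -0.001]
ft_force: [0.8, -0.0, 0.0]
width: 88.1
grasp_force: 0.0
t: 1.77
ee_pos: [371.9, 226.6, 212.6]
orientation: [2.19, 2.253, -0.0]
ft_force: [-0.3, 1.3, 0.2]
width: 87.7
grasp_force: 0.0
rotvec left [-0.     0.    -0.002] | shift, present axes [-366.3  151.4   12.6] | shift after turn [-366.6  150.9   12.6] t 1.77 F [-0.3  1.3  0.2] w 87.7
```

```bash
python3 -m jog '[[-36.6,15.1,1.3,0,0,0],[-36.6,15.1,1.3,0,0,0],[-36.6,15.1,1.3,0,0,0],[-36.6,15.1,1.3,0,0,0],[-36.6,15.1,1.3,0,0,0]]' >/dev/null
python3 -m jog '[[-36.6,15.1,1.3,0,0,0],[-36.6,15.1,1.3,0,0,0],[-36.6,15.1,1.3,0,0,0],[-36.6,15.1,1.3,0,0,0],[-36.6,15.1,1.3,0,0,0]]' >/dev/null
python3 -m jog '[[0,0,0,0,0,0],[0,0,0,0,0,0],[0,0,0,0,0,0]]'
python3 d.py 533.7 -135.3 60 0.03
python3 - <<'E'
from h import *; grab("side",1)
E
```

```text
t: 2.85
ee_pos: [532.2, -133.1, 199.1]
orientation: [-2.19, -2.25, 0.001]
ft_force: [-0.3, -0.0, -0.1]
width: 88.0
grasp_force: 0.0
rotvec left [-0.002 -0.001 -0.003] | shift, present axes [ -2.4   1.7 139.1] | shift after turn [ -2.3   1.4 139.1] t 2.85 F [-0.3 -0.  -0.1] w 88.0
```

View pics/side1.png

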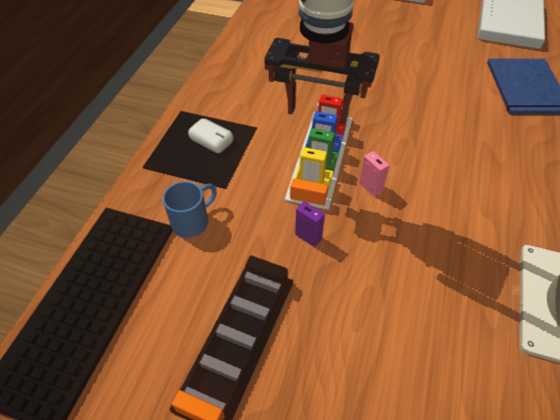

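The gripper stands at (320,60) with its left fingertip at (291,110). The projected TCP gives (294,109), so the calibration agrees. I'll descend and grip yellow.

```bash
python3 -m jog '[[-2.4,1.7,30,0,0,0],[0,0,35,0,0,0],[0,0,30,0,0,0],[0,0,25,0,0,0],[0,0,19,0,0,0]]'
python3 -m jog '[[0,0,0,0,0,0],[0,0,0,0,0,0]]'
python3 d.py 533.7 -135.3 60 0.03
python3 -m jog '[[0,0,0,0,0,0],[0,0,0,0,0,0],[0,0,0,0,0,0],[0,0,0,0,0,0],[0,0,0,0,0,0]]' 30
python3 -m jog '[[0,0,0,0,0,0],[0,0,0,0,0,0],[0,0,0,0,0,0],[0,0,0,0,0,0]]'
```

```text
t: 3.32
ee_pos: [533.2, -133.7, 58.8]
orientation: [-2.186, -2.253, 0.002]
ft_force: [-0.7, -0.0, 0.4]
width: 88.0
grasp_force: 0.0
t: 3.48
ee_pos: [533.9, -134.2, 60.3]
orientation: [-2.187, -2.253, 0.002]
ft_force: [-0.3, -0.2, 0.7]
width: 87.7
grasp_force: 0.0
rotvec left [-0.002 -0.001 -0.   ] | shift, present axes [-1.1 -0.2  0.3] | shift after turn [-1.1 -0.2  0.3] t 3.48 F [-0.3 -0.2  0.7] w 87.7
t: 3.9
ee_pos: [535.2, -135.7, 61.5]
orientation: [2.189, 2.251, 0.001]
ft_force: [0.0, 0.5, 0.0]
width: 58.2
grasp_force: 0.0
t: 4.23
ee_pos: [534.9, -135.7, 61.1]
orientation: [2.19, 2.252, 0.0]
ft_force: [-1.0, -0.5, 6.2]
width: 50.2
grasp_force: 29.9
```

```bash
python3 -m jog '[[0,0,-8,0,0,0],[0,0,-20,0,0,0],[0,0,-35,0,0,0],[0,0,-35,0,0,0],[0,0,-27,0,0,0]]'
python3 -m jog '[[10,0,0,0,0,0.03],[20,0,0,0,0,0.03],[30,0,0,0,0,0.03],[36,0,0,0,0,0.022],[36,0,0,0,0,0]]'
python3 -m jog '[[36,0,0,0,0,0],[36,0,0,0,0,0],[30,0,0,0,0,0],[20,0,0,0,0,0],[10,0,0,0,0,0]]'
python3 -m jog '[[0,0,0,0,0,0],[0,0,0,0,0,0]]'
python3 d.py 552.3 155.7 60 -0.082
```

```text
t: 4.65
ee_pos: [534.9, -135.7, 188.1]
orientation: [2.19, 2.252, 0.001]
ft_force: [1.0, 0.0, -1.9]
width: 49.8
grasp_force: 29.9
t: 5.07
ee_pos: [540.2, -3.0, 186.0]
orientation: [-2.316, -2.123, 0.0]
ft_force: [0.4, 0.1, -1.9]
width: 49.9
grasp_force: 29.9
t: 5.48
ee_pos: [551.6, 130.1, 185.8]
orientation: [-2.31, -2.129, -0.0]
ft_force: [0.5, 0.0, -1.3]
width: 49.9
grasp_force: 29.9
t: 5.65
ee_pos: [551.5, 127.3, 185.6]
orientation: [-2.312, -2.127, 0.001]
ft_force: [-0.2, -0.0, -0.7]
width: 49.9
grasp_force: 29.9
rotvec left [-0.001  0.001 -0.001] | shift, present axes [ 28.4  -1.5 125.6] | shift after turn [ 28.3  -1.5 125.6] t 5.65 F [-0.2 -0.  -0.7] w 49.9
```

```bash
python3 -m jog '[[20,-1.5,0,0,0,0],[8.4,0,0,0,0,0],[0,0,30,0,0,0],[0,0,35,0,0,0],[0,0,20,0,0,0]]'
python3 -m jog '[[0,0,0,0,0,0],[0,0,0,0,0,0]]'
python3 d.py 552.3 155.7 61 -0.082
python3 - <<'E'
from h import *; d=grab("side",2); cv2.imwrite("pics/side2c.png",cv2.resize(d["img"][200:420,120:400,::-1],None,fx=2.7,fy=2.7))
E
```

```text
t: 6.07
ee_pos: [551.6, 154.7, 98.4]
orientation: [-2.313, -2.125, 0.003]
ft_force: [-1.6, 0.0, -2.2]
width: 50.0
grasp_force: 29.9
t: 6.23
ee_pos: [552.1, 155.0, 100.0]
orientation: [-2.313, -2.124, 0.004]
ft_force: [0.1, 0.1, -1.3]
width: 49.6
grasp_force: 29.9
rotvec left [-0.002  0.001 -0.003] | shift, present axes [ 0.8  0.2 39. ] | shift after turn [ 0.7  0.1 39. ] t 6.23 F [ 0.1  0.1 -1.3] w 49.6
```

View pics/side2c.png

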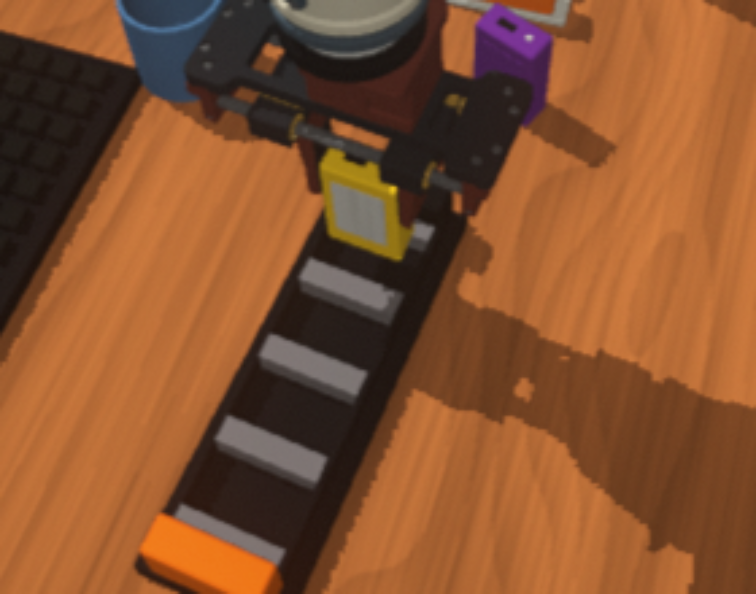

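The yellow drive hangs upright over the last bay, with its lower edge at crop (370,240), just beyond the grey divider at (350,288). I'll check the bay centres once more using the dividers, which should sit midway between bays.

```bash
python3 - <<'E'
from h import *
a=-0.082; c=np.array([559.2,239.4]); X=np.array([np.cos(a),np.sin(a)]); Y=np.array([-np.sin(a),np.cos(a)])
for n in("top","side"):
    d=load(n,0); p=cloud(d); h=cv2.cvtColor(d["img"],cv2.COLOR_RGB2HSV); q=p[...,:2]-c; lx,ly=q@X,q@Y
    m=(h[...,1]<60)&(h[...,2]>85)&(np.abs(lx)<45)&(np.abs(ly)<118)&(p[...,2]>15)
    k,l,s,ce=cv2.connectedComponentsWithStats(m.astype(np.uint8))
    for i in range(1,k):
        if s[i,4]>20: r=l==i; print(n,s[i,4],"lx",np.round(np.percentile(lx[r],[3,97]),1),"ly",np.round(np.percentile(ly[r],[3,97]),1),"z",round(np.median(p[r][:,2]),1))
E
```

```text
top 140 lx [-32.2  31.7] ly [104.7 115.9] z 30.3
top 190 lx [-30.5  31.2] ly [49.1 64.4] z 30.1
top 192 lx [-30.5  33.3] ly [-7.1  8. ] z 30.2
top 191 lx [-31.8  32.1] ly [-63.1 -47.6] z 30.2
top 108 lx [-30.3  32.8] ly [-112.4 -103.9] z 29.9
side 207 lx [-28.9  32.7] ly [-114.5 -104. ] z 28.8
side 340 lx [-29.2  32.8] ly [-63.6 -48.1] z 28.8
side 378 lx [-29.4  32.7] ly [-7.4  7.6] z 28.9
side 431 lx [-29.6  32.4] ly [48.5 63.5] z 29.0
side 227 lx [-30.4  32. ] ly [104.4 111.3] z 29.0
```

The bays agree to within 1 mm and the rims measure about 30 mm as expected. I'll lower the drive and release it.

```bash
python3 -m jog '[[0.8,0,15,0,0,0],[0,0,12,0,0,0],[0,0,7,0,0,0],[0,0,4,0,0,0],[0,0,0,0,0,0]]'
python3 -m jog '[[0,0,1,0,0,0],[0,0,0,0,0,0]]'
python3 d.py 552.3 155.7 61 -0.082
```

```text
t: 6.7
ee_pos: [552.5, 156.8, 62.3]
orientation: [-2.312, -2.126, 0.001]
ft_force: [0.2, 0.2, -1.1]
width: 50.1
grasp_force: 29.9
t: 6.87
ee_pos: [553.1, 157.0, 62.1]
orientation: [2.313, 2.126, 0.001]
ft_force: [-0.2, -0.3, -1.0]
width: 49.9
grasp_force: 29.9
rotvec left [ 0.001 -0.    -0.002] | shift, present axes [-1.4 -0.6  1.1] | shift after turn [-1.4 -0.6  1.1] t 6.87 F [-0.2 -0.3 -1. ] w 49.9
```

```bash
python3 -m jog '[[0,0,1,0,0,0],[0,0,0,0,0,0],[0,0,0,0,0,0]]' | egrep 'ee_|ft'
python3 -m jog '[[0,0,1,0,0,0],[0,0,0,0,0,0],[0,0,0,0,0,0]]' | egrep 'ee_|ft'
```

```text
ee_pos: [553.2, 157.1, 61.1]
ft_force: [0.9, -0.4, 1.1]
ee_pos: [553.2, 157.1, 61.1]
ft_force: [-3.4, -0.6, 11.3]
```

```bash
python3 -m jog '[[0,0,0,0,0,0],[0,0,0,0,0,0],[0,0,0,0,0,0],[0,0,0,0,0,0],[0,0,0,0,0,0]]' 88 | egrep 'width|ft|t:'
python3 -m jog '[[0,0,0,0,0,0],[0,0,0,0,0,0],[0,0,-10,0,0,0],[0,0,-20,0,0,0],[0,0,-35,0,0,0]]' | egrep 'width|ft|t:'
python3 -m jog '[[0,0,-35,0,0,-0.028],[0,0,-25,0,0,-0.028],[-20,-2,0,0,0,-0.028],[-35,-3,0,0,0,-0.028],[-35,-3,0,0,0,0]]' | egrep 'ee|ft|t:'
python3 -m jog '[[-38,-3,0,0,0,0],[-38,-3,0,0,0,0],[-38,-3,0,0,0,0],[-38,-3,0,0,0,0],[-38,-3,0,0,0,0]]' | egrep 'ee|ft|t:'
python3 -m jog '[[-35,-3,0,0,0,0],[-20,-3,0,0,0,0],[-10,0,0,0,0,0],[0,0,0,0,0,0],[0,0,0,0,0,0]]' | egrep 'ee|ft|t:'
python3 d.py 532.8 -193 60 0.03
python3 - <<'E'
from h import *; d=grab("side",3); cv2.imwrite("pics/side3c.png",cv2.resize(d["img"][80:300,180:420,::-1],None,fx=2.7,fy=2.7))
E
```

```text
t: 7.78
ft_force: [0.9, -0.8, -0.7]
width: 79.9
t: 8.2
ft_force: [-0.7, 0.0, 0.2]
width: 87.6
t: 8.62
ee_pos: [545.3, 66.8, 186.2]
ft_force: [-0.1, 0.0, 0.4]
t: 9.03
ee_pos: [535.2, -125.2, 185.6]
ft_force: [0.7, 0.1, -1.2]
t: 9.45
ee_pos: [531.3, -188.2, 184.9]
ft_force: [-0.2, 0.2, -0.1]
rotvec left [ 0.    -0.    -0.003] | shift, present axes [ -4.9   1.3 124.9] | shift after turn [ -4.9   1.3 124.9] t 9.45 F [-0.2  0.2 -0.1] w 87.4
```

View pics/side3c.png

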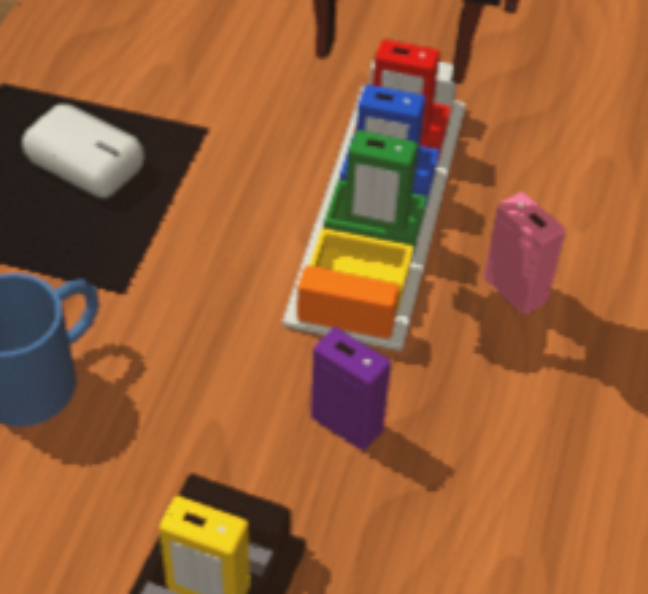

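Yellow stands upright in its bay at crop (205,550), and its sleeve is empty at (362,262). Green is next, upright at crop (380,185).

```bash
python3 -m jog '[[-4.9,1.3,20,0,0,0],[0,0,35,0,0,0],[0,0,35,0,0,0],[0,0,24,0,0,0],[0,0,10,0,0,0]]' | egrep 'ee|ft|t:'
python3 -m jog '[[0,0,0,0,0,0],[0,0,0,0,0,0]]' | egrep 'ee|ft|t:'
python3 -m jog '[[0,0,0,0,0,0],[0,0,0,0,0,0],[0,0,0,0,0,0],[0,0,0,0,0,0],[0,0,0,0,0,0]]' 30 | egrep 'width|ft|t:'
python3 -m jog '[[0,0,0,0,0,0],[0,0,0,0,0,0],[0,0,0,0,0,0],[0,0,0,0,0,0],[0,0,0,0,0,0]]'
python3 - <<'E'
from h import *; d=grab("top",4); p=cloud(d); m=mask(d,"yellow")&(p[...,2]>85); print("yellow top z",np.median(p[m][:,2]),rect(p[m][:,:2]))
E
```

```text
t: 9.92
ee_pos: [530.8, -190.8, 57.5]
ft_force: [-0.8, 0.1, -0.1]
t: 10.08
ee_pos: [533.2, -192.5, 61.1]
ft_force: [-0.6, -0.1, -0.6]
t: 10.5
ft_force: [-0.1, 0.3, -0.0]
width: 57.9
t: 10.92
ee_pos: [533.0, -193.6, 61.0]
orientation: [2.19, 2.252, 0.0]
ft_force: [-0.6, -1.1, 6.6]
width: 49.9
grasp_force: 29.8
yellow top z 96.96359653145272 [491.9  80.  239.5  50.1  51.8]
```

```bash
python3 -m jog '[[0,0,-8,0,0,0],[0,0,-20,0,0,0],[0,0,-35,0,0,0],[0,0,-35,0,0,0],[0,0,-27,0,0,0]]' | egrep 'width|ee|ft|t:'
python3 -m jog '[[10,0,0,0,0,0.03],[20,0,0,0,0,0.03],[30,0,0,0,0,0.03],[38,0,0,0,0,0.022],[38,0,0,0,0,0]]' | egrep 'width|ee|ft|t:'
python3 -m jog '[[38,0,0,0,0,0],[38,0,0,0,0,0],[38,0,0,0,0,0],[38,0,0,0,0,0],[38,0,0,0,0,0]]' | egrep 'width|ee|ft|t:'
python3 -m jog '[[35,0,0,0,0,0],[25,0,0,0,0,0],[12,0,0,0,0,0],[0,0,0,0,0,0],[0,0,0,0,0,0]]' | egrep 'width|ee|ft|t:'
python3 d.py 556.9 211.5 61 -0.082
```

```text
t: 11.38
ee_pos: [532.8, -193.4, 188.0]
ft_force: [0.8, -0.6, -1.3]
width: 50.1
t: 11.8
ee_pos: [538.4, -56.7, 185.8]
ft_force: [0.9, -0.6, -1.5]
width: 49.9
t: 12.22
ee_pos: [554.4, 133.5, 185.7]
ft_force: [1.5, 0.3, -1.6]
width: 50.4
t: 12.63
ee_pos: [560.5, 203.1, 185.4]
ft_force: [0.2, -0.1, -0.6]
width: 49.6
rotvec left [-0.001  0.001 -0.001] | shift, present axes [  8.2  -4.2 124.4] | shift after turn [  8.1  -4.3 124.4] t 12.63 F [ 0.2 -0.1 -0.6] w 49.6
```

```bash
python3 -m jog '[[8,-4.2,0,0,0,0],[0,0,15,0,0,0],[0,0,30,0,0,0],[0,0,28,0,0,0],[0,0,12,0,0,0]]' | egrep 'width|ee|ft|t:'
python3 -m jog '[[0,0,0,0,0,0],[0,0,0,0,0,0]]' | egrep 'width|ee|ft|t:'
python3 d.py 556.9 211.5 61 -0.082
python3 -m jog '[[0,0,15,0,0,0],[0,0,12,0,0,0],[0,0,6,0,0,0],[0,0,3,0,0,0],[0,0,0,0,0,0]]' | egrep 'width|ee|ft|t:'
python3 -m jog '[[0,0,0,0,0,0],[0,0,0,0,0,0]]' | egrep 'width|ee|ft|t:'
python3 d.py 556.9 211.5 61 -0.082
```

```text
t: 13.05
ee_pos: [555.4, 209.8, 97.7]
ft_force: [-1.4, -0.6, -1.9]
width: 49.9
t: 13.22
ee_pos: [557.4, 211.0, 100.7]
ft_force: [0.2, -0.0, -1.3]
width: 49.5
rotvec left [-0.001  0.001 -0.003] | shift, present axes [ 0.5 -0.5 39.7] | shift after turn [ 0.4 -0.5 39.7] t 13.22 F [ 0.2 -0.  -1.3] w 49.5
t: 13.63
ee_pos: [557.3, 211.6, 64.5]
ft_force: [-0.7, 0.2, -1.3]
width: 49.9
t: 13.8
ee_pos: [557.9, 211.9, 65.3]
ft_force: [0.1, -0.3, -0.5]
width: 49.8
rotvec left [ 0.001 -0.    -0.002] | shift, present axes [-0.5 -0.9  4.3] | shift after turn [-0.5 -0.9  4.3] t 13.8 F [ 0.1 -0.3 -0.5] w 49.8
```

```bash
python3 -m jog '[[0,0,2,0,0,0],[0,0,1.5,0,0,0],[0,0,0,0,0,0],[0,0,0,0,0,0]]' | egrep 'ee_|ft'
python3 -m jog '[[0,0,1,0,0,0],[0,0,0,0,0,0],[0,0,0,0,0,0]]' | egrep 'ee_|ft'
python3 -m jog '[[0,0,0.7,0,0,0],[0,0,0,0,0,0],[0,0,0,0,0,0]]' | egrep 'ee_|ft'
```

```text
ee_pos: [557.5, 211.8, 61.2]
ft_force: [-0.6, 0.3, -2.0]
ee_pos: [557.6, 211.8, 61.0]
ft_force: [-2.3, -1.0, 6.5]
ee_pos: [557.7, 211.9, 60.9]
ft_force: [-3.1, -1.5, 13.1]
```

```bash
python3 -m jog '[[0,0,0,0,0,0],[0,0,0,0,0,0],[0,0,0,0,0,0],[0,0,0,0,0,0],[0,0,0,0,0,0]]' 88 | egrep 'width|ft|t:'
python3 -m jog '[[0,0,0,0,0,0],[0,0,0,0,0,0],[0,0,-10,0,0,0],[0,0,-20,0,0,0],[0,0,-35,0,0,0]]' | egrep 'width|ft|t:'
python3 -m jog '[[0,0,-35,0,0,-0.028],[0,0,-25,0,0,-0.028],[-20,-2,0,0,0,-0.028],[-35,-3,0,0,0,-0.028],[-38,-3,0,0,0,0]]' | egrep 'ee|ft|t:'
python3 -m jog '[[-38,-2.5,0,0,0,0],[-38,-2.5,0,0,0,0],[-38,-2.5,0,0,0,0],[-38,-2.5,0,0,0,0],[-38,-2.5,0,0,0,0]]' | egrep 'ee|ft|t:'
python3 -m jog '[[-38,-2.5,0,0,0,0],[-38,-2.5,0,0,0,0],[-38,-2.5,0,0,0,0],[-35,-2.5,0,0,0,0],[-18,-2,0,0,0,0]]' | egrep 'ee|ft|t:'
python3 -m jog '[[-8,0,0,0,0,0],[0,0,0,0,0,0],[0,0,0,0,0,0]]' | egrep 'ee|ft|t:'
python3 d.py 538.7 -246.6 60 0.027
python3 - <<'E'
from h import *; d=grab("side",5); cv2.imwrite("pics/side5c.png",cv2.resize(d["img"][80:380,160:420,::-1],None,fx=2,fy=2))
E
```

```text
t: 15.05
ft_force: [1.0, 0.7, -0.2]
width: 79.4
t: 15.47
ft_force: [0.3, -0.0, 0.5]
width: 87.8
t: 15.88
ee_pos: [550.1, 118.9, 186.1]
ft_force: [0.4, -1.4, 0.4]
t: 16.3
ee_pos: [542.5, -73.3, 185.4]
ft_force: [1.2, -0.4, -0.3]
t: 16.72
ee_pos: [535.3, -242.5, 185.4]
ft_force: [0.4, -0.3, -0.6]
t: 16.97
ee_pos: [535.6, -246.2, 184.7]
ft_force: [-0.7, -0.2, -0.5]
rotvec left [-0.    -0.     0.001] | shift, present axes [ -0.5   3.  124.7] | shift after turn [ -0.4   3.  124.7] t 16.97 F [-0.7 -0.2 -0.5] w 87.4
```

View pics/side5c.png

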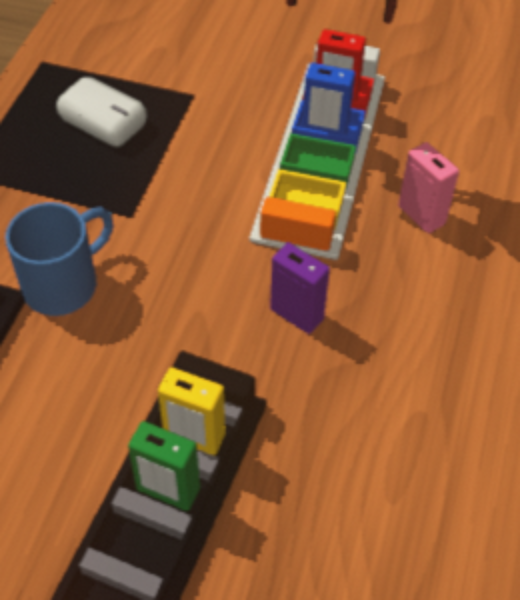

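Yellow at crop (193,410) and green at (165,465) stand upright in the two bays farthest from orange. Blue is next, at crop (328,100).

```bash
python3 -m jog '[[-0.5,3,20,0,0,0],[0,0,35,0,0,0],[0,0,35,0,0,0],[0,0,24,0,0,0],[0,0,10,0,0,0]]' | egrep 'ee|ft|t:'
python3 -m jog '[[0,0,0,0,0,0],[0,0,0,0,0,0]]' | egrep 'ee|ft|t:'
python3 -m jog '[[0,0,0,0,0,0],[0,0,0,0,0,0],[0,0,0,0,0,0],[0,0,0,0,0,0],[0,0,0,0,0,0]]' 30 | egrep 'width|ft|t:'
python3 -m jog '[[0,0,0,0,0,0],[0,0,0,0,0,0],[0,0,0,0,0,0],[0,0,0,0,0,0],[0,0,0,0,0,0]]'
```

```text
t: 17.43
ee_pos: [536.9, -244.4, 57.3]
ft_force: [-0.6, 0.0, 0.1]
t: 17.6
ee_pos: [539.2, -246.4, 60.9]
ft_force: [0.2, 0.0, 0.8]
t: 18.02
ft_force: [0.2, -1.3, -1.1]
width: 57.9
t: 18.43
ee_pos: [539.3, -247.5, 60.9]
orientation: [2.189, 2.252, 0.001]
ft_force: [0.5, 0.4, 4.4]
width: 49.4
grasp_force: 30.0
```

```bash
python3 -m jog '[[0,0,-8,0,0,0],[0,0,-20,0,0,0],[0,0,-35,0,0,0],[0,0,-35,0,0,0],[0,0,-27,0,0,0]]' | egrep 'width|ee|ft|t:'
python3 -m jog '[[10,0,0,0,0,0.03],[20,0,0,0,0,0.03],[30,0,0,0,0,0.03],[38,0,0,0,0,0.02],[38,-1,0,0,0,0]]' | egrep 'width|ee|ft|t:'
python3 -m jog '[[38,-1.5,0,0,0,0],[38,-1.5,0,0,0,0],[38,-1.5,0,0,0,0],[38,-1.5,0,0,0,0],[38,-1.5,0,0,0,0]]' | egrep 'width|ee|ft|t:'
python3 -m jog '[[38,-1.5,0,0,0,0],[38,-1.5,0,0,0,0],[38,-1.5,0,0,0,0],[35,-1,0,0,0,0],[25,0,0,0,0,0]]' | egrep 'width|ee|ft|t:'
python3 -m jog '[[12,0,0,0,0,0],[0,0,0,0,0,0],[0,0,0,0,0,0]]' | egrep 'width|ee|ft|t:'
python3 d.py 561.5 267.3 61 -0.082
```

```text
t: 18.85
ee_pos: [538.3, -247.1, 187.4]
ft_force: [0.7, 0.3, -2.6]
width: 49.9
t: 19.27
ee_pos: [542.8, -110.4, 185.2]
ft_force: [1.5, 0.3, -2.4]
width: 49.6
t: 19.68
ee_pos: [550.9, 80.3, 185.3]
ft_force: [0.4, -0.4, -2.4]
width: 50.2
t: 20.1
ee_pos: [559.7, 255.1, 185.2]
ft_force: [-0.3, -0.8, -2.1]
width: 50.3
t: 20.35
ee_pos: [561.0, 264.0, 184.9]
ft_force: [0.0, -0.9, -2.0]
width: 49.8
rotvec left [-0.001  0.001  0.001] | shift, present axes [  3.5   0.4 123.9] | shift after turn [  3.4   0.2 123.9] t 20.35 F [ 0.  -0.9 -2. ] w 49.8
```

```bash
python3 -m jog '[[3.3,0.3,0,0,0,0],[0,0,15,0,0,0],[0,0,30,0,0,0],[0,0,28,0,0,0],[0,0,12,0,0,0]]' | egrep 'width|ee|ft|t:'
python3 -m jog '[[0,0,0,0,0,0],[0,0,0,0,0,0]]' | egrep 'width|ee|ft|t:'
python3 d.py 561.5 267.3 61 -0.082
python3 -m jog '[[0,-0.5,15,0,0,0],[0,0,12,0,0,0],[0,0,6,0,0,0],[0,0,3,0,0,0],[0,0,0,0,0,0]]' | egrep 'width|ee|ft|t:'
python3 -m jog '[[0,0,2,0,0,0],[0,0,1,0,0,0],[0,0,0,0,0,0],[0,0,0,0,0,0]]' | egrep 'width|ee|ft|t:'
python3 d.py 561.5 267.3 61 -0.082
```

```text
t: 20.77
ee_pos: [560.5, 265.2, 97.3]
ft_force: [-1.0, -1.2, -1.6]
width: 50.1
t: 20.93
ee_pos: [562.4, 266.8, 100.5]
ft_force: [-0.2, 0.9, -1.4]
width: 49.9
rotvec left [-0.001  0.001 -0.001] | shift, present axes [ 0.4 -0.9 39.5] | shift after turn [ 0.4 -1.  39.5] t 20.93 F [-0.2  0.9 -1.4] w 49.9
t: 21.35
ee_pos: [561.7, 267.7, 64.3]
ft_force: [1.0, -0.3, -2.2]
width: 49.9
t: 21.68
ee_pos: [562.0, 267.9, 61.8]
ft_force: [-0.2, -0.6, -1.7]
width: 49.6
rotvec left [ 0. -0.  0.] | shift, present axes [-0.6 -0.4  0.8] | shift after turn [-0.6 -0.4  0.8] t 21.68 F [-0.2 -0.6 -1.7] w 49.6
```

```bash
python3 -m jog '[[0,0,1,0,0,0],[0,0,0,0,0,0],[0,0,0,0,0,0]]' | egrep 'ee_|ft'
python3 -m jog '[[0,0,1,0,0,0],[0,0,0,0,0,0],[0,0,0,0,0,0]]' | egrep 'ee_|ft'
```

```text
ee_pos: [562.2, 267.9, 60.9]
ft_force: [-0.7, 0.4, 2.6]
ee_pos: [562.3, 268.0, 60.8]
ft_force: [-2.1, -1.7, 9.3]
```

```bash
python3 -m jog '[[0,0,0,0,0,0],[0,0,0,0,0,0],[0,0,0,0,0,0],[0,0,0,0,0,0],[0,0,0,0,0,0]]' 88 | egrep 'width|ft|t:'
python3 -m jog '[[0,0,0,0,0,0],[0,0,0,0,0,0],[0,0,-10,0,0,0],[0,0,-20,0,0,0],[0,0,-35,0,0,0]]' | egrep 'width|ft|t:'
python3 -m jog '[[0,0,-35,0,0,-0.028],[0,0,-25,0,0,-0.028],[-20,-2.5,0,0,0,-0.028],[-35,-2.5,0,0,0,-0.028],[-38,-2.5,0,0,0,0]]' | egrep 'ee|ft|t:'
python3 -m jog '[[-38,-2.5,0,0,0,0],[-38,-2.5,0,0,0,0],[-38,-2.5,0,0,0,0],[-38,-2.5,0,0,0,0],[-38,-2.5,0,0,0,0]]' | egrep 'ee|ft|t:'
python3 -m jog '[[-38,-2.5,0,0,0,0],[-38,-2.5,0,0,0,0],[-38,-2.5,0,0,0,0],[-38,-2.5,0,0,0,0],[-38,-2.5,0,0,0,0]]' | egrep 'ee|ft|t:'
python3 -m jog '[[-38,-2.5,0,0,0,0],[-35,-1,0,0,0,0],[-18,0,0,0,0,0],[-8,0,0,0,0,0],[0,0,0,0,0,0]]' | egrep 'ee|ft|t:'
python3 -m jog '[[0,0,0,0,0,0],[0,0,0,0,0,0]]' | egrep 'ee|ft|t:'
python3 d.py 541.3 -305.1 60 0.03
python3 - <<'E'
from h import *; d=grab("side",6); cv2.imwrite("pics/side6c.png",cv2.resize(d["img"][80:380,160:420,::-1],None,fx=2,fy=2))
E
```

```text
t: 22.6
ft_force: [0.7, 0.5, -0.5]
width: 79.8
t: 23.02
ft_force: [-0.1, 0.8, -0.0]
width: 88.1
t: 23.43
ee_pos: [555.1, 175.0, 186.1]
ft_force: [0.1, -0.7, -0.4]
t: 23.85
ee_pos: [548.0, -17.2, 185.4]
ft_force: [0.6, -0.3, 0.6]
t: 24.27
ee_pos: [541.1, -207.7, 185.4]
ft_force: [1.3, 0.7, -0.7]
t: 24.68
ee_pos: [540.8, -306.4, 185.0]
ft_force: [-0.5, 0.4, 0.5]
t: 24.85
ee_pos: [540.8, -303.4, 184.6]
ft_force: [-0.5, -0.9, -0.9]
rotvec left [-0.    -0.001  0.001] | shift, present axes [ -1.8   0.5 124.6] | shift after turn [ -1.7   0.4 124.6] t 24.85 F [-0.5 -0.9 -0.9] w 87.8
```

View pics/side6c.png

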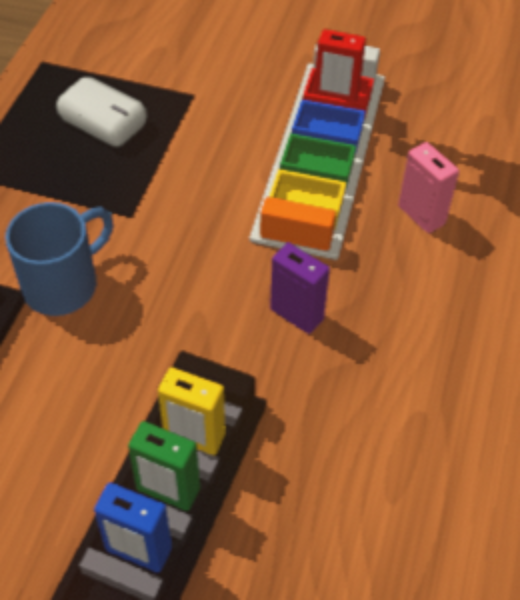

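Yellow, green and blue all stand upright in the black rack, at crop (193,410), (165,465) and (134,527). Red is left, at crop (340,65).

```bash
python3 -m jog '[[-1.8,0.5,20,0,0,0],[0,0,35,0,0,0],[0,0,35,0,0,0],[0,0,24,0,0,0],[0,0,10,0,0,0]]' | egrep 'ee|ft|t:'
python3 -m jog '[[0,0,0,0,0,0],[0,0,0,0,0,0]]' | egrep 'ee|ft|t:'
python3 -m jog '[[0,0,0,0,0,0],[0,0,0,0,0,0],[0,0,0,0,0,0],[0,0,0,0,0,0],[0,0,0,0,0,0]]' 30 | egrep 'width|ft|t:'
python3 -m jog '[[0,0,0,0,0,0],[0,0,0,0,0,0],[0,0,0,0,0,0],[0,0,0,0,0,0],[0,0,0,0,0,0]]'
```

```text
t: 25.32
ee_pos: [539.6, -304.0, 57.1]
ft_force: [-0.5, 1.1, -0.1]
t: 25.48
ee_pos: [541.9, -306.1, 61.0]
ft_force: [0.6, -0.1, 0.9]
t: 25.9
ft_force: [-0.2, 0.0, 0.9]
width: 57.7
t: 26.32
ee_pos: [541.7, -306.8, 60.8]
orientation: [2.187, 2.254, 0.0]
ft_force: [0.3, 0.8, 4.7]
width: 50.2
grasp_force: 29.9
```

```bash
python3 -m jog '[[0,0,-8,0,0,0],[0,0,-20,0,0,0],[0,0,-35,0,0,0],[0,0,-35,0,0,0],[0,0,-27,0,0,0]]' | egrep 'width|ee|ft|t:'
python3 -m jog '[[10,0,0,0,0,0.03],[20,0,0,0,0,0.03],[30,0,0,0,0,0.03],[38,0,0,0,0,0.022],[38,-1.7,0,0,0,0]]' | egrep 'width|ee|ft|t:'
python3 -m jog '[[38,-1.7,0,0,0,0],[38,-1.7,0,0,0,0],[38,-1.7,0,0,0,0],[38,-1.7,0,0,0,0],[38,-1.7,0,0,0,0]]' | egrep 'width|ee|ft|t:'
python3 -m jog '[[38,-1.7,0,0,0,0],[38,-1.7,0,0,0,0],[38,-1.7,0,0,0,0],[38,-1.7,0,0,0,0],[38,-1.7,0,0,0,0]]' | egrep 'width|ee|ft|t:'
python3 -m jog '[[38,-1.7,0,0,0,0],[35,-1.7,0,0,0,0],[25,-1.7,0,0,0,0],[12,0,0,0,0,0],[0,0,0,0,0,0]]' | egrep 'width|ee|ft|t:'
python3 -m jog '[[0,0,0,0,0,0],[0,0,0,0,0,0]]' | egrep 'width|ee|ft|t:'
python3 d.py 566.1 323.1 61 -0.082
```

```text
t: 26.73
ee_pos: [541.5, -306.7, 187.8]
ft_force: [0.2, 0.3, -1.4]
width: 50.0
t: 27.15
ee_pos: [545.2, -169.7, 185.5]
ft_force: [0.8, -0.4, -1.1]
width: 50.0
t: 27.57
ee_pos: [552.2, 21.1, 185.5]
ft_force: [0.3, -0.8, -1.5]
width: 49.8
t: 27.98
ee_pos: [559.2, 211.2, 185.5]
ft_force: [0.1, -0.8, -1.6]
width: 49.8
t: 28.4
ee_pos: [563.5, 321.6, 185.2]
ft_force: [0.1, -0.3, -1.4]
width: 50.0
t: 28.57
ee_pos: [563.6, 317.8, 185.2]
ft_force: [0.6, 0.4, -1.9]
width: 49.9
rotvec left [-0.001  0.001 -0.001] | shift, present axes [  5.6   2.1 124.2] | shift after turn [  5.5   2.  124.2] t 28.57 F [ 0.6  0.4 -1.9] w 49.9
```

```bash
python3 -m jog '[[5.2,1.8,0,0,0,0],[0,0,15,0,0,0],[0,0,30,0,0,0],[0,0,28,0,0,0],[0,0,12,0,0,0]]' | egrep 'width|ee|ft|t:'
python3 -m jog '[[0,0,0,0,0,0],[0,0,0,0,0,0]]' | egrep 'width|ee|ft|t:'
python3 d.py 566.1 323.1 61 -0.082
python3 -m jog '[[0,-0.5,15,0,0,0],[0,0,12,0,0,0],[0,0,6,0,0,0],[0,0,3,0,0,0],[0,0,0,0,0,0]]' | egrep 'width|ee|ft|t:'
python3 -m jog '[[0,0,2,0,0,0],[0,0,1,0,0,0],[0,0,0,0,0,0],[0,0,0,0,0,0]]' | egrep 'width|ee|ft|t:'
python3 d.py 566.1 323.1 61 -0.082
```

```text
t: 28.98
ee_pos: [564.7, 322.4, 97.3]
ft_force: [0.1, -1.1, -1.6]
width: 50.2
t: 29.15
ee_pos: [566.3, 323.8, 100.5]
ft_force: [1.0, -0.4, -0.8]
width: 50.1
rotvec left [-0.001  0.    -0.001] | shift, present axes [-0.7 -0.2 39.5] | shift after turn [-0.8 -0.2 39.5] t 29.15 F [ 1.  -0.4 -0.8] w 50.1
t: 29.57
ee_pos: [565.5, 324.4, 64.3]
ft_force: [-0.7, -0.3, -0.4]
width: 49.8
t: 29.9
ee_pos: [565.8, 324.6, 61.8]
ft_force: [0.5, 0.2, -1.6]
width: 50.0
rotvec left [ 0. -0.  0.] | shift, present axes [-1.5  0.5  0.8] | shift after turn [-1.5  0.5  0.8] t 29.9 F [ 0.5  0.2 -1.6] w 50.0
```

```bash
python3 -m jog '[[-1,0,1,0,0,0],[0,0,0,0,0,0],[0,0,0,0,0,0]]' | egrep 'ee_|ft'
python3 -m jog '[[0,0,1,0,0,0],[0,0,0,0,0,0],[0,0,0,0,0,0]]' | egrep 'ee_|ft'
python3 -m jog '[[0,0,0,0,0,0],[0,0,0,0,0,0],[0,0,0,0,0,0],[0,0,0,0,0,0],[0,0,0,0,0,0]]' 88 | egrep 'width|ft|t:'
python3 -m jog '[[0,0,0,0,0,0],[0,0,0,0,0,0],[0,0,-10,0,0,0],[0,0,-20,0,0,0],[0,0,-35,0,0,0]]' | egrep 'width|ft|t:'
python3 -m jog '[[0,0,-35,0,0,0],[0,0,-25,0,0,0],[0,-20,0,0,0,0],[0,-35,0,0,0,0],[0,-35,0,0,0,0]]' | egrep 'ee|ft|t:'
python3 -m jog '[[0,-35,0,0,0,0],[0,-35,0,0,0,0],[0,-15,0,0,0,0],[0,0,0,0,0,0],[0,0,0,0,0,0]]' | egrep 'ee|ft|t:'
python3 - <<'E'
from h import *
a=-0.082; c=np.array([559.2,239.4]); X=np.array([np.cos(a),np.sin(a)]); Y=np.array([-np.sin(a),np.cos(a)])
for n in("top","side"):
    d=grab(n,7); p=cloud(d); q=p[...,:2]-c; lx,ly=q@X,q@Y
    for k in("yellow","green","blue","red"):
        m=mask(d,k)&(p[...,2]>88)&(np.abs(lx)<60)&(np.abs(ly)<140); r=p[m]
        print(n,k,m.sum(),"local x,y",np.round((r[:,:2].min(0)+r[:,:2].max(0))/2-c,0),np.round([np.median(lx[m]),np.median(ly[m])],1),"z",np.round(np.percentile(r[:,2],[10,50,90]),1),rect(r[:,:2])[2:])
cv2.imwrite("pics/side7c.png",d["img"][:,:,::-1])
E
```

```text
ee_pos: [565.8, 323.7, 60.9]
ft_force: [0.3, 1.0, 1.3]
ee_pos: [565.9, 323.8, 60.8]
ft_force: [-1.6, 0.5, 9.4]
t: 30.82
ft_force: [-0.4, -0.0, -0.1]
width: 79.3
t: 31.23
ft_force: [0.2, 0.6, 0.1]
width: 88.0
t: 31.65
ee_pos: [475.8, 330.9, 185.9]
ft_force: [-0.2, 0.6, 0.0]
t: 32.07
ee_pos: [391.6, 338.5, 185.4]
ft_force: [0.3, -0.2, -0.1]
top yellow 246 local x,y [ -8. -83.] [ -2.  -84.3] z [94.1 96.9 99.5] [26.7 49.4 85.7]
top green 224 local x,y [ -3. -29.] [ -1.9 -29.9] z [94.5 97.1 99.4] [26.  49.2 82.9]
top blue 248 local x,y [ 1. 27.] [-2.2 25.5] z [93.7 96.9 99.7] [26.6 48.9 85.7]
top red 254 local x,y [ 5. 85.] [-2.7 82.5] z [93.3 96.8 99.3] [26.8 50.1 84.4]
side yellow 446 local x,y [ -7. -66.] [ -2.2 -79.5] z [91.9 95.6 97.4] [57.7 50.5 85.7]
side green 348 local x,y [ -3. -27.] [ -2.1 -25.7] z [94.4 95.8 97.6] [24.4 47.3 83.3]
side blue 518 local x,y [ 2. 28.] [-2.7 30.9] z [92.9 95.5 97.4] [25.9 49.2 85.2]
side red 620 local x,y [ 6. 85.] [-2.7 87.1] z [93.3 95.8 97.4] [25.8 50.  83.9]
```

View pics/side7c.png

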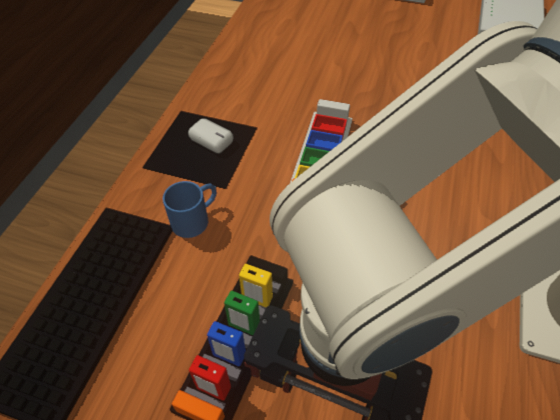

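View pics/top7.png

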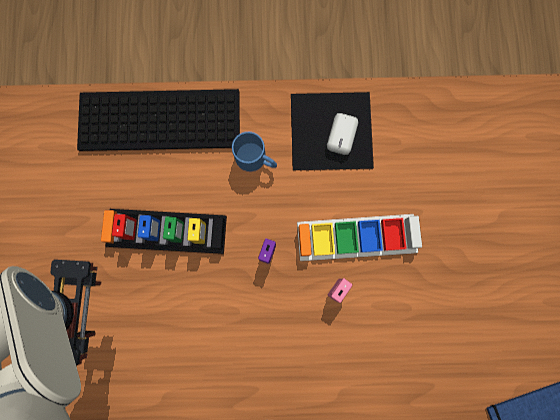

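The black rack now reads red, blue, green, yellow from its orange end: top view (124,226), (149,228), (173,229), (197,230). All four tops measure 97 mm, so the drives are fully seated. The sleeves are empty, and the mug (250,150), the mouse (343,133) and both look-alikes haven't moved.

```bash
python3 -c "
from workcell import ticket; print(ticket.close_job())"
```

```text
the job is handed in; nothing more can be done
None
```

All four drives now stand upright and fully down in the black rack in reverse order (red, blue, green, yellow from its orange end), all released, with the mug and mouse where they were, and the job was handed in at about 32 s.

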